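# Park the grinder wheel at its grease mark and refit the hook-in cover

### The arm

A 6-joint arm with a two-finger parallel gripper is mounted at the origin on the work surface. World frame = base frame: x ahead of the robot, y to its left, z up, the work surface at z = 0. Lengths are in mm, angles in degrees, forces in N, time in s.
With the tool pointing down it reaches from about 300 to 850 mm from the base axis. Payload 4.2 kg.
Tool frame: the origin (TCP) lies at the very end of the fingers, on their centre line; the grasp point (between the pads) lies env.pinch_z behind it (env.pinch_z is the distance from the TCP to the grasp point, in mm); z points along the fingers, y is the line along which they close (so a half turn about z gives the same grasp; the last joint's range is limited). The gripper opens to 91 mm and grips with 3 to 60 N. Pads are 32 mm wide; open, the fingers measure 118 mm over their backs; the gripper's body (76 mm by 178 mm) begins 60 mm behind the grasp point.
Start: joints at [-65.947, 18.312, 89.639, -0, 72.044, -1.146], TCP at [244.816, -520.296, 213.976] pointing down, gripper open.
Joint ranges: [-177.97, 177.97], [-48.28, 115.42], [12.27, 149.76], [-77.06, 257.06], [2.81, 150.46], [-146.56, 146.56]. Speed limits (degrees/s): [147.25, 147.25, 180, 180, 180, 180].

### API

Orientations are given as [roll, pitch, yaw] about the fixed x, y, z axes, in that order (R = Rz(yaw) Ry(pitch) Rx(roll)).
In Python, from workcell import state, vision, job_done, env gives the robot as it stands.
- The arm moves only by the tool servo_tool, never from a script. Its argument "rows" is a list of rows, each a list of 5 numbers: the shift along the tool's x, y, z scaled (see below), then the turn about the tool's z scaled (see below), then the opening, from 0 (shut) to 1 (fully open). A call has 1 to 20 rows; each row is the pose to reach, as a shift and turn from the pose commanded when the call began, along the tool's axes at that moment; what a row does not reach only later rows make up. The controller multiplies each number of a shift by 200 mm and each number of a turn by 90 degrees. A row lasts 1/12 s, in which the tool goes at most 41.7 mm and 7.16 degrees, less where a joint would pass 70% of its speed; a pose out of reach is approached as far as the arm can. A call with a number of a shift or a turn outside -1 to 1 is refused whole. A call with a gripper value outside its range is refused whole. The fingers move at their own pace and stop on an object; "force" is the grip in N (left out, the last holds). Time passes only in rows, so rows that repeat a pose let the fingers close. It gives the time, the measured TCP pose, the force, the opening and the grip force at its end, in the units of the state.
- state(): the state, without advancing time (a new reading comes with each control period).
- vision.grab_frame(name): name is "side" or "top" or "wrist"; returns the picture (420x560x3 uint8, red, green, blue); there is no depth.
- vision.camera_info(name): a dict with "vertical_fov" (degrees; the focal length in pixels is half the picture's height over the tangent of half this angle, whatever the lens; pixels are square), "cx", "cy" (the principal point, pixels), "T" (4x4, takes a point from camera to world coordinates). Camera axes: x right, y up, looking along -z (the intrinsics and any distortion apply to the point x, -y, -z); pixel columns grow to the right and rows downward; lengths in mm; the calibration is good to about 2 mm. A picture is of the moment at which its call begins: read the wrist's pose just before it. camera_info takes no time and is no camera call; for the wrist camera it gives the pose at the moment of the call.
- job_done(): hands the job in; it is judged then, once.
The state is a dict: "time_s": time; "qpos": joint angles; "qvel": joint speeds; "effort": joint torques, N m; "ee_pos": TCP position; "ee_rot": TCP orientation; "force": force on the tool from outside, world axes, zero at the start; "torque": the same for the moment, N m; "gripper_width": finger opening in mm; "gripper_force": force on a finger pad.
Only numpy, scipy, OpenCV 4.12 (cv2) and the standard library are available. Lean on these libraries where they do the work, as an engineer would, in place of code of your own. Each camera call takes 0.05 s, during which the arm holds its last target. There are 200 camera calls.

### The job

Get the belt grinder ready for greasing: with a fingertip, turn the black rubber wheel in the open green housing until its yellow grease mark, hidden inside at first, stands at the very top. Then take the red cover by its handle, hook its bare steel lip under the steel ledge of the housing at a tilt and swing it down, without letting it fall, until it lies flat and fully home in its recess with the yellow mark showing in the cover's hole. Let go, and leave the other things on the bench where they are.

Things in the scene. Friction and masses are not known exactly. Their poses are not given: they have to be found in the camera images.
- housing: Green wheel housing of a belt grinder, fixed to the bench, yawed by up to 0.35 rad. Origin: on the bench under its middle; z up, -x end towards the robot. Outside 196 mm (x) by 137 mm (y), open at the top, 189 mm high at the ledge, 182 mm elsewhere; dark foot plate 250 x 190 x 12 mm. The wheel is seen through the 152 mm (x) by 101 mm (y) opening.
- motor (a point): Middle of the grey motor on the housing's +y side: housing y = 119 mm, height 88 mm, 48 mm radius, reaching to y = 169 mm; its black box rises to height 150 mm. Axes as the housing's.
- seat (a point): Middle of the cover's recess, at the height of its flat seat (170 mm): housing x = -2 mm, y = 0. The recess is 176 mm long: from housing x = -90 (back of the slot under the ledge) to +86 mm (far stop), and 125 mm wide in y. The side cheeks and the far stop rise 12 mm above the seat. Axes as the housing's.
- ledge (a point): Middle of the lower free edge of the steel ledge over the recess's -x end: housing x = -76 mm, y = 0, height 183 mm. The ledge reaches from x = -98 to -76 mm and is 6 mm thick (top at 189 mm). Below it is a slot 13 mm high (above the seat) and 14 mm deep. Axes as the housing's.
- hub (a point): Centre of the wheel, on its axle, which lies along the housing's y axis: housing x = 0, y = 0, height 88 mm. The wheel is a black rubber-tyred disc, 140 mm diameter, 56 mm wide, 0.7 kg, its top at height 158 mm (12 mm below the seat). Axes as the housing's.
- wheel (a joint): Angle of the wheel about the housing's y axis (rad), no stops. 0 or any whole turn = yellow mark at the top; it grows as the top of the wheel moves towards the housing's +x. Starts between 1.2 and 5.08, the mark out of sight. Turns easily (friction 0.05 N m) and stays where it is left.
- mark (a point): Middle of the yellow mark on the wheel's tyre, a stripe 14 mm wide across the whole tyre, flush with it, 70 mm from the axle. z points out from the axle, y along it.
- cover: Red steel cover, loose, about 0.3 kg, at first flat on the bench, handle up, yawed by up to 0.6 rad. Origin: middle of the underside; z up, x from the lip to the free edge. Plate 170 (x) by 120 (y) by 6 mm; the 18 mm along its -x edge is the bare steel lip. Seated, its x axis runs along the housing's, its underside is at height 170 mm, its origin at housing x = -5 to +1 mm.
- hole (a point): Centre of the 26 mm square hole in the middle of the cover, at the plate's upper face (cover x = 0, y = 0, z = 6 mm). Axes as the cover's.
- lip (a point): Middle of the front end face of the cover's lip: cover x = -85 mm, y = 0, 3 mm above the underside. Axes as the cover's.
- handle (a point): Centre of the bar of the cover's handle: cover x = +30 mm, y = 0, 36 mm above the underside. The bar is 90 mm long (y), 16 mm thick (x), 20 mm tall (26 to 46 mm above the underside), on two posts 72 mm apart (12 mm wide, 14 mm thick); pinch it across x. Axes as the cover's.
- hammer: Bystander: hammer 260 mm long, lying on the bench. Leave it alone.
- can: Bystander: blue can, 66 mm diameter, 160 mm tall, standing. Origin under its middle. Leave it alone.
- billet: Bystander: dark steel bar 150 x 40 x 12 mm, lying. Leave it alone.
- tub: Bystander: aluminium bowl, 90 mm across, 70 mm tall. Origin under its middle. Leave it alone.
Not all that is in view belongs to the job. Several things have the shape of the cover; the one meant has the colours described above.

How it is judged (in metres and radians):
On the way, in this order (a step that is already met when the one before it is completed fails the run):
1. the wheel is turned until its mark is at the top (within 12 mm) and stands still (x of mark in the frame of housing between -0.012 and 0.012 m and z of mark in the frame of housing above 0.15 m and velocity of joint wheel between -0.2 and 0.2 rad/s), for 0.3 s.
2. the cover's lip is hooked under the ledge with the cover tilted by more than 4 degrees (x of lip in the frame of housing between -0.094 and -0.0785 m and z of lip in the frame of housing between 0.168 and 0.183 m and y of lip in the frame of housing between -0.008 and 0.008 m and angle between cover's own z axis and vertical above 0.07 rad), for 0.1 s.
At the end, for the whole second after the job is handed in: The cover lies at rest, flat (within 0.03 rad) and fully home on its seat (underside 166.5 to 172.5 mm above the bench), its lip at least 3 mm under the ledge and centred within 6 mm; the wheel's mark is still at the top, within 12 mm either side, and the wheel stands still (all of step 1 and z of cover in the frame of housing between 0.1665 and 0.1725 m and angle between the z axis of cover and the z axis of housing, either way round below 0.03 rad and angle between cover's own z axis and vertical below 0.5 rad and x of lip in the frame of housing between -0.094 and -0.0795 m and y of lip in the frame of housing between -0.006 and 0.006 m and linear speed of cover below 0.02 m/s); the robot touches nothing.
It fails at once if the cover is let fall or slammed (turns faster than 4 rad/s) (angular speed of cover above 4 rad/s).
It fails at once if the hammer is pushed more than 40 mm or knocked over (distance of hammer from where it was at the start of the episode above 0.04 m).
It fails at once if the can is pushed more than 40 mm or knocked over (distance of can from where it was at the start of the episode above 0.04 m or angle between can's own z axis and vertical above 0.5 rad).
It fails at once if the billet is pushed more than 40 mm or knocked over (distance of billet from where it was at the start of the episode above 0.04 m or angle between billet's own z axis and vertical above 0.5 rad).
It fails at once if the tub is pushed more than 40 mm or knocked over (distance of tub from where it was at the start of the episode above 0.04 m or angle between tub's own z axis and vertical above 0.5 rad).
It also fails if it takes over 72 s, if anything falls off the work surface, if the arm or the gripper's body presses on something with over 40 N, if the wrist force passes 120 N, or if a joint passes its speed limit or range.

## Working session

There is one attempt and no reset: what is moved stays moved. The work goes in short steps, Python scripts to look and compute and a tool call to move; the robot and the scene stay as the last step left them, time stands still between calls to the robot, and variables do not carry over. Pictures are saved under pics/ and viewed, at most 13 in all, crops included, and the job is handed in when it is done.

Besides the shell and the picture viewer there is one more tool, called after ">>>" by a JSON object that holds its "op" and its "data", one argument or row to a line. servo_tool: Moves the arm, as the interface text tells. Its arguments: {"type":"object","properties":{"rows":{"type":"array"},"force":{"type":"number"}},"required":["rows"]}

```bash
ls; mkdir -p pics; python3 - <<'E'
from workcell import state, vision, env
import cv2,numpy as np
print(state(), env.pinch_z)
for n in("top","side","wrist"):
    i=vision.camera_info(n); print(n,i)
    im=vision.grab_frame(n); cv2.imwrite(f"pics/{n}0.png",im[:,:,::-1])
E
```

```text
pics
{'time_s': 0.0, 'qpos': array([-6.59471596e+01,  1.83515526e+01,  8.97055981e+01, -2.28832579e-04,
        7.20433600e+01, -1.14602358e+00]), 'qvel': array([0.01061624, 0.06694459, 0.07438103, 0.09332241, 0.04364982,
       0.01148343]), 'effort': array([-2.37972141e-03, -4.12466919e+01, -2.31980306e+01,  7.24155921e-02,
        4.56236035e-02, -1.54168138e-04]), 'ee_pos': array([ 244.60879762, -519.82730526,  213.12663865]), 'ee_rot': array([-1.79899505e+02, -1.79274938e-03,  2.51989332e+01]), 'force': array([-0.39141522, -0.16373418,  0.65965671]), 'torque': array([-0.02269564, -0.02395173,  0.0118213 ]), 'gripper_force': 0.0, 'gripper_width': 90.85939579478035} 18.8
top {'vertical_fov': 55.45709874195529, 'cx': 279.04448421753824, 'cy': 220.31947242990802, 'T': array([[-1.67569769e-02,  9.94406497e-01, -1.04282894e-01,
         4.01259170e+02],
       [-9.99399536e-01, -1.98214702e-02, -2.84196542e-02,
        -8.81572147e+01],
       [-3.03277291e-02,  1.03744049e-01,  9.94141540e-01,
         1.31314355e+03],
       [ 0.00000000e+00,  0.00000000e+00,  0.00000000e+00,
      
[... 202 characters left out ...]
],
       [-5.81664240e-01, -5.60837464e-01,  5.89175738e-01,
         6.34594391e+02],
       [-1.39181887e-02,  7.31067215e-01,  6.82163478e-01,
         9.43039806e+02],
       [ 0.00000000e+00,  0.00000000e+00,  0.00000000e+00,
         1.00000000e+00]])}
wrist {'vertical_fov': 67.80188449801294, 'cx': 282.84894331608075, 'cy': 210.00310579527576, 'T': array([[ 4.25329546e-01,  8.74007054e-01,  2.34960521e-01,
         3.11400163e+02],
       [-9.05036390e-01,  4.11312242e-01,  1.08311458e-01,
        -4.88733748e+02],
       [-1.97716034e-03, -2.58715885e-01,  9.65951439e-01,
         3.84755425e+02],
       [ 0.00000000e+00,  0.00000000e+00,  0.00000000e+00,
         1.00000000e+00]])}
```

View pics/top0.png

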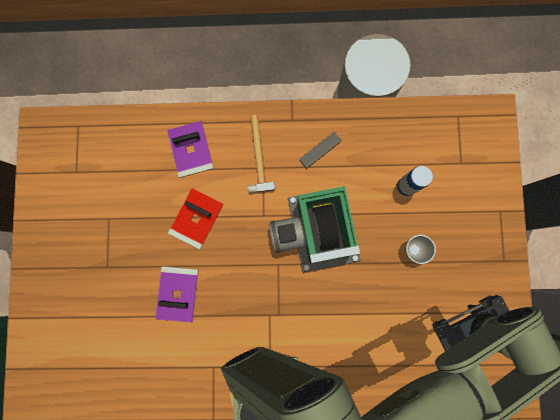

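View pics/side0.png

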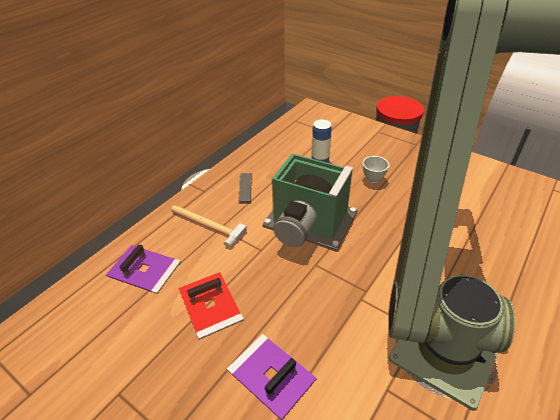

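```bash
cat > h.py <<'E'
from workcell import state, vision, env
import cv2, numpy as np
def ray(n,uv,z,info=None,H=420):
    i=info or vision.camera_info(n); f=H/2/np.tan(np.radians(i["vertical_fov"])/2)
    T=i["T"]; uv=np.atleast_2d(np.float64(uv))
    d=np.c_[(uv[:,0]-i["cx"])/f,-(uv[:,1]-i["cy"])/f,-np.ones(len(uv))]@T[:3,:3].T
    return T[:3,3]+d*((z-T[2,3])/d[:,2])[:,None]
def proj(n,P,info=None):
    i=info or vision.camera_info(n); f=210/np.tan(np.radians(i["vertical_fov"])/2)
    c=(np.atleast_2d(P)-i["T"][:3,3])@i["T"][:3,:3]
    return np.c_[i["cx"]-f*c[:,0]/c[:,2], i["cy"]+f*c[:,1]/c[:,2]]
def big(m):
    n,l,s,c=cv2.connectedComponentsWithStats(m.astype(np.uint8)); k=1+s[1:,4].argmax(); return l==k
def rect(m):
    return cv2.minAreaRect(np.argwhere(m)[:,::-1].astype(np.float32))
E
python3 - <<'E'
from h import *
im=cv2.imread("pics/top0.png")
cv2.imwrite("pics/z0.png",cv2.resize(im[180:280,165:365],None,fx=4,fy=4,interpolation=cv2.INTER_CUBIC))
h=cv2.cvtColor(im,cv2.COLOR_BGR2HSV).astype(int)
red=big(((h[...,0]<6)|(h[...,0]>174))&(h[...,1]>150)&(h[...,2]>80)&(np.arange(420)[:,None]<300))
b=cv2.boxPoints(rect(red)); print("red px",b.round(1)); print(ray("top",b,6).round(1))
wh=(h[...,1]<60)&(h[...,2]>170)
w2=wh.copy(); w2[:, :290]=0; w2[:,365:]=0; w2[:235]=0; w2[275:]=0
b=cv2.boxPoints(rect(big(w2))); print("ledge px",b.round(1)); print(ray("top",b,189).round(1))
w2=wh.copy(); w2[:, :160]=0; w2[:,225:]=0; w2[:220]=0; w2[255:]=0
b=cv2.boxPoints(rect(big(w2))); print("lip px",b.round(1)); print(ray("top",b,6).round(1))
g=big((h[...,0]>60)&(h[...,0]<90)&(h[...,1]>80)); b=cv2.boxPoints(rect(g)); print("green",b.round(1)); print(ray("top",b,182).round(1))
E
```

```text
red px [[170.5 227.7]
 [191.1 187.6]
 [222.7 203.9]
 [202.  244. ]]
[[520.9 309.3   6. ]
 [654.1 241.2   6. ]
 [597.1 135.5   6. ]
 [465.2 204.1   6. ]]
ledge px [[310.1 254.4]
 [357.9 245.1]
 [359.4 252.8]
 [311.6 262.1]]
[[ 421.6 -141.4  189. ]
 [ 445.1 -275.2  189. ]
 [ 423.5 -278.6  189. ]
 [ 400.1 -145.   189. ]]
lip px [[167.6 232.8]
 [169.8 228.4]
 [201.4 244.2]
 [199.2 248.6]]
[[504.2 318.7   6. ]
 [518.7 311.6   6. ]
 [464.5 206.1   6. ]
 [450.2 213.3   6. ]]
green [[295.1 195.8]
 [344.1 185.6]
 [357.9 252. ]
 [309.  262.2]]
[[ 589.5 -103.1  182. ]
 [ 616.  -243.5  182. ]
 [ 426.  -275.9  182. ]
 [ 399.8 -138.   182. ]]
```

View pics/z0.png

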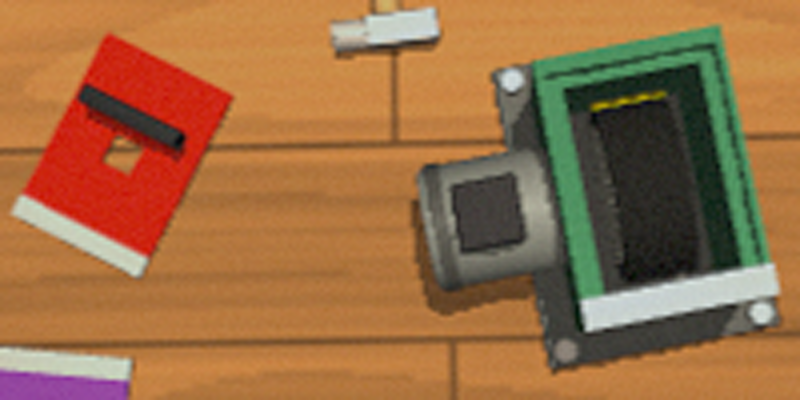

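The top view shows the red cover at about px (195,218) with its lip towards the robot, and the housing at about (328,228). A yellow sliver of the mark shows at the +x end of the wheel, at (322,205), so the wheel must turn about −1.3 rad. Now I'll move above the wheel.

>>> {"op": "servo_tool", "data": {
  "rows": [
    [1,-0.43,-0.23,0.17,0],
    [1,-0.43,-0.23,0.17,0],
    [1,-0.43,-0.23,0.17,0],
    [1,-0.43,-0.23,0.17,0],
    [1,-0.43,-0.23,0.17,0],
    [1,-0.43,-0.23,0.17,0],
    [1,-0.43,-0.23,0.17,0]
  ],
  "force": 20
}}

```text
time_s: 0.73
ee_pos: [391.7, -354.7, 260.9]
ee_rot: [180.0, -0.1, 10.2]
force: [-0.3, -0.1, -0.4]
gripper_width: 47.0
gripper_force: 0.0
```

>>> {"op": "servo_tool", "data": {
  "rows": [
    [0.92,-0.7,0,0,0],
    [0.92,-0.7,0,0,0],
    [0.92,-0.7,0,0,0],
    [0.92,-0.7,0,0,0],
    [0.92,-0.7,0,0,0],
    [0.92,-0.7,0,0,0],
    [0.92,-0.7,0,0,0],
    [0.92,-0.7,0,0,0]
  ]
}}

```text
time_s: 1.4
ee_pos: [546.4, -187.8, 259.0]
ee_rot: [180.0, 0.1, 10.0]
force: [-1.0, -0.9, 0.0]
gripper_width: -0.0
gripper_force: 0.0
```

```bash
python3 - <<'E'
from h import *
import pickle
print(state()["ee_pos"].round(1),state()["ee_rot"].round(2),state()["force"].round(1),state()["gripper_width"])
i=vision.camera_info("wrist"); im=vision.grab_frame("wrist"); cv2.imwrite("pics/w1.png",im[:,:,::-1]); pickle.dump(i,open("w1.pkl","wb"))
E
```

```text
[ 546.4 -187.8  259. ] [1.8e+02 1.2e-01 1.0e+01] [-1.  -0.9  0. ] -0.02287669220498432
```

View pics/w1.png

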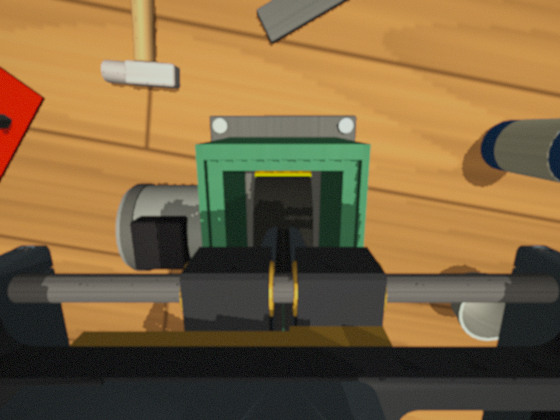

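The wrist view shows the yellow stripe at px (283,174) and the far housing corners at about (197,145) and (369,145). Next I'll refine the numbers.

```bash
cat >> h.py <<'E'
def hous(P,o=(508.3,-195.2),yaw=9.85):
    c,s=np.cos(np.radians(yaw)),np.sin(np.radians(yaw)); P=np.array(P,float).copy()
    d=P[...,:2]-np.array(o); P[...,0]=d[...,0]*c+d[...,1]*s; P[...,1]=-d[...,0]*s+d[...,1]*c; return P
def markang(im,i,o=(508.3,-195.2),yaw=9.85):
    h=cv2.cvtColor(im,cv2.COLOR_BGR2HSV).astype(int)
    m=(h[...,0]>22)&(h[...,0]<35)&(h[...,1]>180)&(h[...,2]>110)
    p=proj("wrist",[[o[0],o[1],158]],i)[0]
    yy,xx=np.mgrid[:420,:560]; m&=(abs(xx-p[0])<120)&(abs(yy-p[1])<200)
    k=np.argwhere(big(m))[:,::-1]; out=[]
    for q in (k.mean(0),[k[:,0].mean(),k[:,1].min()],[k[:,0].mean(),k[:,1].max()]):
        a=hous(i["T"][:3,3],o,yaw); b=hous(ray("wrist",[q],0,i)[0],o,yaw); d=b-a
        A=d[0]**2+d[2]**2; B=2*(a[0]*d[0]+(a[2]-88)*d[2]); C=a[0]**2+(a[2]-88)**2-4900
        D=B*B-4*A*C; t=(-B-np.sqrt(max(D,0)))/2/A; P=a+t*d; out.append((q,P.round(1),np.arctan2(P[0],P[2]-88).round(3)))
    return len(k),out
E
python3 - <<'E'
from h import *
import pickle
i=pickle.load(open("w1.pkl","rb")); im=cv2.imread("pics/w1.png")
print(markang(im,i))
h=cv2.cvtColor(im,cv2.COLOR_BGR2HSV).astype(int)
g=big((h[...,0]>60)&(h[...,0]<90)&(h[...,1]>80)); 
k=np.argwhere(g)
# top rim: bright green
for y in (140,142,144,146,150,160,200,230):
    x=np.where(g[y])[0]; print(y,(x.min(),x.max()) if len(x) else None)
for x in (210,240,320,355):
    y=np.where(g[:,x])[0]; print(x,y.min(), [im[t,x].tolist() for t in range(y.min()-1,y.min()+6)])
c=ray("wrist",[[197,144],[369,144]],182,i); print(c.round(1),hous(c).round(1))
E
```

```text
(334, [(array([282.50598802, 173.52694611]), array([ 65.5,   1.6, 112.7]), np.float64(1.211)), ([np.float64(282.5059880239521), np.int64(171)], array([ 67.3,   1.6, 107.2]), np.float64(1.293)), ([np.float64(282.5059880239521), np.int64(176)], array([ 63.7,   1.6, 117.1]), np.float64(1.142))])
140 (np.int64(220), np.int64(345))
142 (np.int64(212), np.int64(353))
144 (np.int64(201), np.int64(364))
146 (np.int64(196), np.int64(369))
150 (np.int64(196), np.int64(368))
160 (np.int64(197), np.int64(368))
200 (np.int64(199), np.int64(365))
230 (np.int64(202), np.int64(363))
210 143 [[43, 73, 71], [61, 97, 48], [92, 136, 72], [109, 157, 85], [112, 163, 88], [111, 162, 89], [114, 163, 90]]
240 138 [[70, 88, 73], [50, 69, 44], [43, 61, 30], [42, 63, 33], [41, 62, 34], [44, 67, 34], [66, 98, 52]]
320 138 [[72, 87, 75], [49, 68, 41], [43, 64, 33], [39, 62, 32], [40, 62, 35], [45, 69, 34], [66, 100, 52]]
355 143 [[46, 76, 75], [64, 98, 49], [96, 140, 72], [114, 163, 92], [119, 168, 96], [117, 166, 92], [120, 170, 95]]
[[ 594.  -111.1  182. ]
 [ 617.1 -243.1  182. ]] [[ 98.8  68.2 182. ]
 [ 99.1 -65.8 182. ]]
```

>>> {"op": "servo_tool", "data": {
  "rows": [
    [0,0,0.2,0,0],
    [0,0,0.4,0,0],
    [0,0,0.51,0,0],
    [0,0,0.51,0,0],
    [0,0,0.51,0,0]
  ]
}}

```text
time_s: 1.87
ee_pos: [544.9, -189.4, 157.3]
ee_rot: [-180.0, 0.1, 9.8]
force: [-0.1, 1.1, 0.4]
gripper_width: 0.4
gripper_force: 0.0
```

>>> {"op": "servo_tool", "data": {
  "rows": [
    [0,0,0.01,0,0],
    [0,0,0.022,0,0],
    [0,0,0.022,0,0]
  ]
}}

```text
time_s: 2.12
ee_pos: [546.8, -188.9, 154.5]
ee_rot: [179.9, -0.1, 9.8]
force: [0.5, -0.0, 1.9]
gripper_width: 0.5
gripper_force: 1.2
```

>>> {"op": "servo_tool", "data": {
  "rows": [
    [-0.02,0,-0.006,0,0],
    [-0.044,0,-0.011,0,0],
    [-0.07,0,-0.015,0,0],
    [-0.095,0,-0.018,0,0],
    [-0.12,0,-0.019,0,0],
    [-0.145,0,-0.019,0,0],
    [-0.17,0,-0.019,0,0],
    [-0.195,0,-0.019,0,0],
    [-0.22,0,-0.019,0,0],
    [-0.245,0,-0.019,0,0],
    [-0.27,0,-0.019,0,0],
    [-0.295,0,-0.018,0,0],
    [-0.32,0,-0.014,0,0],
    [-0.345,0,-0.009,0,0],
    [-0.365,0,-0.004,0,0],
    [-0.385,0,0.001,0,0],
    [-0.385,0,0.001,0,0],
    [-0.385,0,-0.1,0,0],
    [-0.385,0,-0.5,0,0],
    [-0.385,0,-0.5,0,0]
  ]
}}

```text
time_s: 3.78
ee_pos: [468.3, -199.5, 252.8]
ee_rot: [-179.7, 0.3, 9.9]
force: [1.2, -0.2, 0.5]
gripper_width: 0.3
gripper_force: 0.0
```

>>> {"op": "servo_tool", "data": {
  "rows": [
    [-0.2,0,-0.05,0,0],
    [-0.42,0,-0.05,0,0],
    [-0.42,0,-0.05,0,0],
    [-0.42,0,-0.05,0,0],
    [-0.42,0,-0.05,0,0],
    [-0.42,0,-0.05,0,0]
  ]
}}

```text
time_s: 4.28
ee_pos: [388.2, -215.0, 262.8]
ee_rot: [-179.9, 0.0, 9.9]
force: [0.8, -0.2, 1.0]
gripper_width: 0.3
gripper_force: 0.0
```

```bash
python3 - <<'E'
from h import *
import pickle
s=state();print(s["ee_pos"].round(1),s["ee_rot"].round(2),s["force"].round(1),s["time_s"])
i=vision.camera_info("wrist"); im=vision.grab_frame("wrist")[:,:,::-1].copy(); cv2.imwrite("pics/w2.png",im); pickle.dump(i,open("w2.pkl","wb"))
print(markang(im,i,(508.1,-194)))
E
```

```text
[ 388.2 -215.   262.8] [-1.7991e+02  4.0000e-02  9.9200e+00] [ 0.8 -0.2  1. ] 4.2833
(1406, [(array([283.60099573,  47.49075391]), array([ 1.330e+01, -1.000e-01,  1.567e+02]), np.float64(0.191)), ([np.float64(283.6009957325747), np.int64(38)], array([ 2.060e+01, -1.000e-01,  1.549e+02]), np.float64(0.299)), ([np.float64(283.6009957325747), np.int64(57)], array([ 6.000e+00, -1.000e-01,  1.577e+02]), np.float64(0.086))])
```

View pics/w2.png

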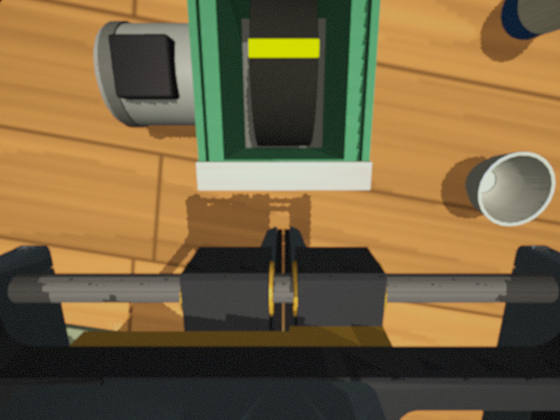

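The stripe is at px (284,47), 13 mm short of the top. The ledge corners are at about (196,162)–(372,190). I'll check the housing x from the ledge, then make a short second stroke.

```bash
python3 - <<'E'
from h import *
import pickle
i=pickle.load(open("w2.pkl","rb")); im=cv2.imread("pics/w2.png")
h=cv2.cvtColor(im,cv2.COLOR_BGR2HSV).astype(int)
m=(h[...,1]<50)&(h[...,2]>165); m[:145]=0;m[200:]=0;m[:,:180]=0;m[:,390:]=0
b=cv2.boxPoints(rect(big(m))); P=ray("wrist",b,189,i); H=hous(P,(508.1,-194)); print(b.round(1),H.round(1),H.mean(0).round(1))
s=state(); e=hous(s["ee_pos"],(508.1,-194)); print(e)
E
```

```text
[[196. 161.]
 [371. 161.]
 [371. 189.]
 [196. 189.]] [[-74.4  68.1 189. ]
 [-74.2 -68.4 189. ]
 [-96.4 -70.  189. ]
 [-96.6  69.7 189. ]] [-8.54e+01 -1.00e-01  1.89e+02]
[-1.21545831e+02 -2.57200629e-01  2.62820812e+02]
```

>>> {"op": "servo_tool", "data": {
  "rows": [
    [0.2,0,0,0,0],
    [0.4,0,0,0,0],
    [0.55,0,0,0,0],
    [0.645,0,0,0,0],
    [0.645,0,0,0,0],
    [0.645,0,0.2,0,0],
    [0.645,0,0.4,0,0],
    [0.645,0,0.51,0,0],
    [0.645,0,0.51,0,0],
    [0.645,0,0.525,0,0],
    [0.645,0,0.535,0,0],
    [0.645,0,0.535,0,0]
  ]
}}

```text
time_s: 5.33
ee_pos: [515.8, -192.8, 158.2]
ee_rot: [180.0, -0.1, 9.9]
force: [-0.6, 2.4, 9.8]
gripper_width: 0.7
gripper_force: 4.8
```

>>> {"op": "servo_tool", "data": {
  "rows": [
    [-0.015,0,0,0,0],
    [-0.03,0,0,0,0],
    [-0.045,0,0,0,0],
    [-0.061,0,0,0,0],
    [-0.061,0,0,0,0],
    [-0.061,0,0,0,0],
    [-0.061,0,-0.05,0,0],
    [-0.061,0,-0.4,0,0],
    [-0.061,0,-0.53,0,0],
    [-0.3,0,-0.53,0,0],
    [-0.5,0,-0.53,0,0],
    [-0.706,0,-0.53,0,0],
    [-0.706,0,-0.53,0,0],
    [-0.706,0,-0.53,0,0],
    [-0.706,0,-0.53,0,0]
  ]
}}

```text
time_s: 6.58
ee_pos: [376.1, -217.7, 262.9]
ee_rot: [180.0, -0.1, 9.9]
force: [-0.7, -0.1, 0.0]
gripper_width: 0.7
gripper_force: 0.0
```

```bash
python3 - <<'E'
from h import *
s=state();print(s["ee_pos"].round(1),s["ee_rot"].round(2),s["force"].round(1),s["time_s"])
i=vision.camera_info("wrist"); im=vision.grab_frame("wrist")[:,:,::-1].copy(); cv2.imwrite("pics/w3.png",im)
print(markang(im,i,(509.2,-193.8)))
E
```

```text
[ 376.1 -217.7  262.9] [ 1.7997e+02 -7.0000e-02  9.8500e+00] [-0.7 -0.1  0. ] 6.5833
(1473, [(array([282.26680244,  45.03258656]), array([ 1.50e+00, -1.00e-01,  1.58e+02]), np.float64(0.022)), ([np.float64(282.2668024439919), np.int64(35)], array([ 8.900e+00, -1.000e-01,  1.574e+02]), np.float64(0.128)), ([np.float64(282.2668024439919), np.int64(55)], array([ -5.7,  -0. , 157.8]), np.float64(-0.082))])
```

>>> {"op": "servo_tool", "data": {
  "rows": [
    [0.68,-0.975,0,-0.585,0.5],
    [0.68,-0.975,0,-0.585,0.5],
    [0.68,-0.975,0,-0.585,0.5],
    [0.68,-0.975,0,-0.585,0.5],
    [0.68,-0.975,0,-0.585,0.5],
    [0.68,-0.975,0,-0.585,0.5],
    [0.68,-0.975,0,-0.585,0.5],
    [0.68,-0.975,0,-0.585,0.5],
    [0.68,-0.975,0,-0.585,0.5],
    [0.68,-0.975,0,-0.585,0.5]
  ]
}}

```text
time_s: 7.47
ee_pos: [477.1, -1.3, 262.0]
ee_rot: [-180.0, 0.0, 62.6]
force: [0.0, 0.3, 0.3]
gripper_width: 46.0
gripper_force: 0.0
```

>>> {"op": "servo_tool", "data": {
  "rows": [
    [0.88,-0.05,0,0,0.5],
    [0.88,-0.05,0,0,0.5],
    [0.88,-0.05,0,0,0.5],
    [0.88,-0.05,0,0,0.5],
    [0.88,-0.05,0,0,0.5],
    [0.88,-0.05,0,0,0.5],
    [0.88,-0.05,0,0,0.5],
    [0.88,-0.05,0,0,0.5]
  ]
}}

```text
time_s: 8.13
ee_pos: [548.0, 157.3, 262.4]
ee_rot: [-180.0, 0.1, 62.5]
force: [-0.7, 0.3, 0.1]
gripper_width: 45.5
gripper_force: 0.0
```

```bash
python3 - <<'E'
from h import *
import pickle
s=state();print(s["ee_pos"].round(1),s["ee_rot"].round(2),s["force"].round(1),s["time_s"])
i=vision.camera_info("wrist"); im=vision.grab_frame("wrist")[:,:,::-1].copy(); cv2.imwrite("pics/w4.png",im);pickle.dump(i,open("w4.pkl","wb"))
h=cv2.cvtColor(im,cv2.COLOR_BGR2HSV).astype(int)
red=big(((h[...,0]<6)|(h[...,0]>174))&(h[...,1]>150)&(h[...,2]>60))
b=cv2.boxPoints(rect(red)); print(b.round(1)); print(ray("wrist",b,6,i).round(1))
E
```

```text
[548.  157.3 262.4] [-1.7999e+02  7.0000e-02  6.2460e+01] [-0.7  0.3  0.1] 8.1333
[[210.  86.]
 [325.  86.]
 [325. 177.]
 [210. 177.]]
[[522.5 309.6   6. ]
 [653.1 241.4   6. ]
 [602.4 135.5   6. ]
 [461.8 208.8   6. ]]
```

View pics/w4.png

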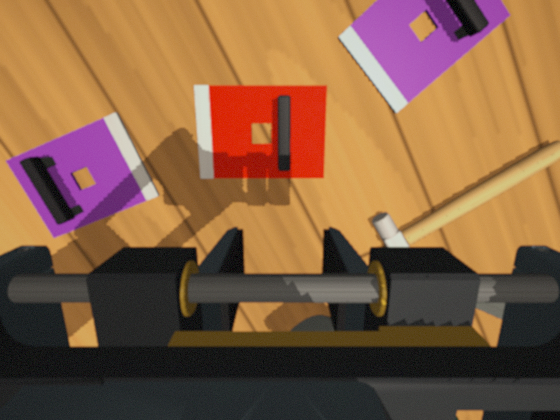

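The cover's edges are well aligned with the gripper. The handle bar is centred at about px (285,132), the hole at (261,133), and the lip on the left at columns 195–210. The hammer head is at (388,232).

```bash
python3 - <<'E'
from h import *
import pickle
i=pickle.load(open("w4.pkl","rb")); im=cv2.imread("pics/w4.png")
h=cv2.cvtColor(im,cv2.COLOR_BGR2HSV).astype(int)
m=(h[...,2]<70); m[:88]=0;m[176:]=0;m[:,:272]=0;m[:,300:]=0
k=np.argwhere(big(m)); print(k.min(0),k.max(0))
m2=(h[...,2]<40)&m; k=np.argwhere(big(m2)); print(k.min(0),k.max(0))
P=ray("wrist",[[285,132]],46,i)[0]; print("bar",P.round(1))
print("hole",ray("wrist",[[261,133]],6,i).round(1))
c=ray("wrist",[[196,86],[326,86],[325,178],[200.5,178]],6,i); print(c.round(1), c.mean(0))
for a,b in((0,1),(3,2)):print(np.degrees(np.arctan2(*(c[b]-c[a])[1::-1])), np.linalg.norm(c[b]-c[a]))
print(im[130,270:300].sum(1), im[90:100,284].sum(1), im[160:178,284].sum(1))
s=state(); d=P-s["ee_pos"]; y=np.radians(62.46); print(d@[np.cos(y),np.sin(y),0], d@[np.sin(y),-np.cos(y),0])
E
```

```text
[ 97 278] [169 289]
[156 279] [169 288]
bar [581.4 215.2  46. ]
hole [[552.4 228.    6. ]]
[[506.6 317.9   6. ]
 [654.2 240.8   6. ]
 [601.8 134.2   6. ]
 [449.5 213.7   6. ]] [553.02737659 226.67127997   6.        ]
-27.56928980605649 166.5593563062371
-27.560411320915794 171.80213378806403
[364 311 236 196 174 197 191 174 163 164 183 204 196 207 213 216 221 228
 192 192 233 254 275 285 281 282 290 268 297 278] [283 262 272 264 258 222 192 196 215 214] [ 90  94  89  85 104  86  95 103  88  88 123 168 182 212 181 168 185 223]
66.87683268737136 2.8286278900726316
```

>>> {"op": "servo_tool", "data": {
  "rows": [
    [0.2,0.01,0,0,0.5],
    [0.322,0.01,0.1,0,0.5],
    [0.322,0.01,0.3,0,0.5],
    [0.322,0.01,0.5,0,0.5],
    [0.322,0.01,0.7,0,0.5],
    [0.322,0.01,0.9,0,0.5],
    [0.322,0.01,0.9,0,0.5],
    [0.322,0.01,0.9,0,0.5]
  ]
}}

```text
time_s: 8.85
ee_pos: [578.8, 213.2, 81.7]
ee_rot: [-179.8, 0.2, 62.4]
force: [0.2, 0.5, 0.7]
gripper_width: 45.7
gripper_force: 0.0
```

>>> {"op": "servo_tool", "data": {
  "rows": [
    [0,0,0.1,0,0.5],
    [0,0,0.2,0,0.5],
    [0,0,0.228,0,0.5],
    [0,0,0.228,0,0.5],
    [0,0,0.228,0,0],
    [0,0,0.228,0,0],
    [0,0,0.228,0,0],
    [0,0,0.228,0,0],
    [0,0,0.228,0,0],
    [0,0,0.228,0,0],
    [0,0,0.228,0,0],
    [0,0,0.228,0,0]
  ],
  "force": 6
}}

```text
time_s: 9.85
ee_pos: [580.0, 215.2, 37.7]
ee_rot: [180.0, -0.0, 62.5]
force: [-2.0, -0.2, 5.4]
gripper_width: 15.6
gripper_force: 6.0
```

>>> {"op": "servo_tool", "data": {
  "rows": [
    [0,0,-0.025,0,0],
    [0,0,-0.05,0,0],
    [0,0,-0.075,0,0],
    [0,0,-0.1,0,0],
    [0,0,-0.125,0,0],
    [0,0,-0.15,0,0],
    [0,0,-0.15,0,0],
    [0,0,-0.15,0,0]
  ]
}}

```text
time_s: 10.52
ee_pos: [580.2, 215.0, 67.3]
ee_rot: [180.0, -0.0, 62.5]
force: [-0.3, -0.2, -3.3]
gripper_width: 16.6
gripper_force: 6.0
```

```bash
python3 - <<'E'
from h import *
s=state();print(s["ee_pos"].round(1),s["ee_rot"].round(2),s["force"].round(1),s["torque"].round(3),s["gripper_width"],s["time_s"])
a=vision.grab_frame("side")[:,:,::-1]; b=vision.grab_frame("wrist")[:,:,::-1]
a=cv2.resize(a[220:360,130:290],(480,420),interpolation=cv2.INTER_CUBIC)
cv2.imwrite("pics/c5.png",np.hstack([a,b[:,150:470]]))
E
```

```text
[580.2 215.   67.3] [ 1.7996e+02 -3.0000e-02  6.2550e+01] [-0.3 -0.2 -3.3] [-0.044 -0.08   0.035] 16.575856311179347 10.5167
```

View pics/c5.png

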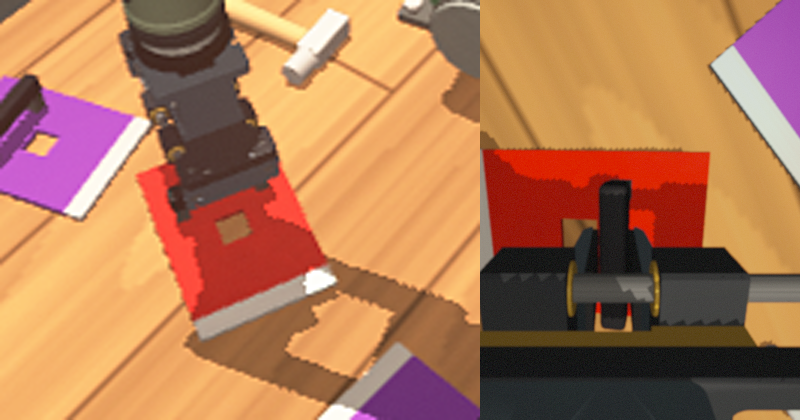

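The cover is lifted, and its lip end looks lower (side-crop lip corners at (203,338) and (337,280)). I'll fit the tilt from these points.

```bash
cat > fit.py <<'E'
from h import *
from scipy.optimize import least_squares
from scipy.spatial.transform import Rotation as R
def fit(obs,x0,infos):
    # obs: (cam, cover pt, px); x0: x,y,z,tilt(deg, + = lip down),yaw ; 5 dof
    def M(x): return R.from_euler("ZY",[x[4],-x[3]],degrees=True).as_matrix()
    def f(x):
        return np.concatenate([proj(c,np.array(x[:3])+M(x)@np.array(p,float),infos[c])[0]-q for c,p,q in obs])
    r=least_squares(f,x0,loss="soft_l1"); return r.x, r.fun.reshape(-1,2).round(1), np.array(r.x[:3])+M(r.x)@[-85,0,3]
E
python3 - <<'E'
from fit import *
I={n:vision.camera_info(n) for n in("side","wrist")}
s=lambda u,v:np.array([130+u/3,220+v/3])
obs=[("side",(-85,60,3),s(201,340)),("side",(-85,-60,3),s(337,283)),("side",(-67,60,6),s(191,320)),("side",(-67,-60,6),s(325,262)),("side",(85,60,6),s(137,177)),("side",(0,0,6),s(235,228)),("wrist",(85,60,6),np.array([379,152]))]
x,r,l=fit(obs,[553,227,30,3,-27.5],I); print(x.round(2),r.tolist(),l.round(1))
E
```

```text
[560.23 222.83  15.19   6.19 -28.  ] [[-0.3, -0.1], [-0.5, -0.2], [0.6, -0.1], [0.7, 0.5], [0.4, -0.1], [-0.3, -0.2], [-0.0, -0.1]] [485.3 262.7   9. ]
```

```bash
python3 - <<'E'
from fit import *
I={n:vision.camera_info(n) for n in("side","wrist")}
s=lambda u,v:np.array([130+u/3,220+v/3])
obs=[("side",(-85,60,3),s(201,340)),("side",(-85,-60,3),s(337,283)),("side",(-67,60,6),s(191,320)),("side",(-67,-60,6),s(325,262)),("side",(85,60,6),s(137,177)),("side",(0,0,6),s(235,228)),("wrist",(85,60,6),np.array([379,152]))]
for piv in (np.array([580.2,215,67.3+4]),np.array([580.2,215,67.3+2])):
  for t in (0,2,4,6,8,10):
    M=R.from_euler("ZY",[-27.5,-t],degrees=True).as_matrix(); o=piv-M@[30,0,41]
    print(t,o.round(0),*[(proj(c,o+M@np.array(p,float),I[c])[0]-q).round(1).tolist() for c,p,q in obs])
E
```

```text
0 [554. 229.  30.] [-1.2, -2.1] [-0.6, -2.8] [-0.4, -1.9] [0.6, -1.9] [-0.3, 1.1] [-0.9, -1.0] [-9.5, -4.2]
2 [555. 228.  29.] [-1.1, -1.6] [-0.7, -2.3] [-0.3, -1.6] [0.5, -1.5] [-0.5, 0.3] [-1.0, -1.2] [-6.8, -4.0]
4 [556. 227.  28.] [-1.1, -1.3] [-0.8, -1.9] [-0.3, -1.3] [0.4, -1.2] [-0.8, -0.4] [-1.1, -1.3] [-4.1, -3.8]
6 [558. 227.  27.] [-1.0, -1.0] [-0.9, -1.6] [-0.3, -1.1] [0.3, -0.9] [-1.1, -1.2] [-1.3, -1.5] [-1.5, -3.5]
8 [559. 226.  27.] [-1.0, -0.7] [-1.1, -1.3] [-0.3, -0.9] [0.1, -0.7] [-1.3, -1.9] [-1.4, -1.6] [1.1, -3.3]
10 [560. 225.  26.] [-1.0, -0.5] [-1.2, -1.0] [-0.3, -0.7] [-0.0, -0.5] [-1.6, -2.6] [-1.5, -1.8] [3.6, -3.1]
0 [554. 229.  28.] [-1.1, -1.6] [-0.5, -2.4] [-0.3, -1.5] [0.6, -1.5] [-0.1, 1.6] [-0.8, -0.6] [-10.4, -4.4]
2 [555. 228.  27.] [-1.0, -1.2] [-0.6, -1.9] [-0.2, -1.1] [0.5, -1.1] [-0.4, 0.8] [-0.9, -0.7] [-7.7, -4.2]
4 [556. 227.  26.] [-0.9, -0.8] [-0.7, -1.5] [-0.2, -0.9] [0.4, -0.8] [-0.7, 0.0] [-1.0, -0.8] [-5.0, -4.0]
6 [558. 227.  25.] [-0.9, -0.5] [-0.8, -1.1] [-0.2, -0.6] [0.3, -0.5] [-0.9, -0.7] [-1.1, -1.0] [-2.4, -3.8]
8 [559. 226.  25.] [-0.9, -0.3] [-1.0, -0.8] [-0.2, -0.4] [0.2, -0.2] [-1.2, -1.5] [-1.3, -1.2] [0.1, -3.5]
10 [560. 225.  24.] [-0.9, -0.1] [-1.2, -0.6] [-0.2, -0.3] [0.0, -0.0] [-1.4, -2.2] [-1.4, -1.4] [2.6, -3.3]
```

The tilt is about 7°, lip down, which is enough. The cover droops naturally in the light grip, so I'll carry it slowly to the housing.

>>> {"op": "servo_tool", "data": {
  "rows": [
    [0,0,-0.02,0,0],
    [0,0,-0.06,0,0],
    [0,0,-0.12,0,0],
    [0,0,-0.2,0,0],
    [0,0,-0.28,0,0],
    [0,0,-0.36,0,0],
    [0,0,-0.44,0,0],
    [0,0,-0.52,0,0],
    [0,0,-0.6,0,0],
    [0,0,-0.68,0,0],
    [0,0,-0.76,0,0],
    [0,0,-0.84,0,0],
    [0,0,-0.91,0,0],
    [0,0,-0.96,0,0],
    [0,0,-0.99,0,0],
    [0,0,-1,0,0]
  ]
}}

```text
time_s: 11.95
ee_pos: [580.2, 215.0, 268.2]
ee_rot: [179.9, -0.1, 62.5]
force: [0.1, 0.2, -3.1]
gripper_width: 16.7
gripper_force: 6.0
```

>>> {"op": "servo_tool", "data": {
  "rows": [
    [-0.01,0.004,0,0,0],
    [-0.03,0.013,0,-0.01,0],
    [-0.06,0.026,0,-0.025,0],
    [-0.11,0.048,0,-0.045,0],
    [-0.17,0.074,0,-0.07,0],
    [-0.23,0.1,0,-0.1,0],
    [-0.3,0.13,0,-0.13,0],
    [-0.37,0.16,0,-0.16,0],
    [-0.44,0.19,0,-0.19,0],
    [-0.51,0.22,0,-0.22,0],
    [-0.58,0.252,0,-0.25,0],
    [-0.65,0.283,0,-0.28,0],
    [-0.72,0.313,0,-0.31,0],
    [-0.78,0.34,0,-0.34,0],
    [-0.83,0.361,0,-0.37,0],
    [-0.87,0.378,0,-0.39,0],
    [-0.9,0.391,0,-0.405,0],
    [-0.92,0.4,0,-0.415,0],
    [-0.92,0.4,0,-0.415,0]
  ]
}}

```text
time_s: 13.53
ee_pos: [565.6, 13.7, 266.2]
ee_rot: [-179.9, 0.0, 99.9]
force: [-0.5, 0.6, -3.9]
gripper_width: 16.4
gripper_force: 6.0
```

>>> {"op": "servo_tool", "data": {
  "rows": [
    [-0.01,-0.003,0,0,0],
    [-0.03,-0.008,0,0,0],
    [-0.07,-0.018,0,0,0],
    [-0.12,-0.03,0,0,0],
    [-0.18,-0.045,0,0,0],
    [-0.25,-0.063,0,0,0],
    [-0.32,-0.08,0,0,0],
    [-0.39,-0.098,0,0,0],
    [-0.46,-0.115,0,0,0],
    [-0.53,-0.133,0,0,0],
    [-0.6,-0.15,0,0,0],
    [-0.67,-0.168,0,0,0],
    [-0.74,-0.186,0,0,0],
    [-0.81,-0.203,0,0,0],
    [-0.87,-0.218,0,0,0],
    [-0.92,-0.231,0,0,0],
    [-0.95,-0.238,0,0,0],
    [-0.968,-0.243,0,0,0],
    [-0.968,-0.243,0,0,0],
    [-0.968,-0.243,0,0,0]
  ]
}}

```text
time_s: 15.2
ee_pos: [551.5, -184.0, 266.9]
ee_rot: [180.0, -0.0, 99.9]
force: [-0.6, 0.4, -3.9]
gripper_width: 16.6
gripper_force: 6.0
```

```bash
python3 - <<'E'
from h import *
import pickle
s=state();print(s["ee_pos"].round(1),hous(s["ee_pos"],(509.2,-193.8),9.9).round(1),s["ee_rot"].round(2),s["force"].round(1),s["torque"].round(3),s["gripper_width"],s["time_s"])
pickle.dump({n:vision.camera_info(n) for n in("side","wrist","top")},open("i6.pkl","wb"))
a=vision.grab_frame("side")[:,:,::-1]; b=vision.grab_frame("wrist")[:,:,::-1]
cv2.imwrite("pics/s6.png",a);cv2.imwrite("pics/w6.png",b)
a=cv2.resize(a[120:260,235:395],(480,420),interpolation=cv2.INTER_CUBIC)
cv2.imwrite("pics/c6.png",np.hstack([a,b[:,125:445]]))
E
```

```text
[ 551.5 -184.   266.9] [ 43.4   2.4 266.9] [ 1.80e+02 -3.00e-02  9.99e+01] [-0.6  0.4 -3.9] [ 0.104 -0.18  -0.031] 16.598052027812557 15.2
```

View pics/c6.png

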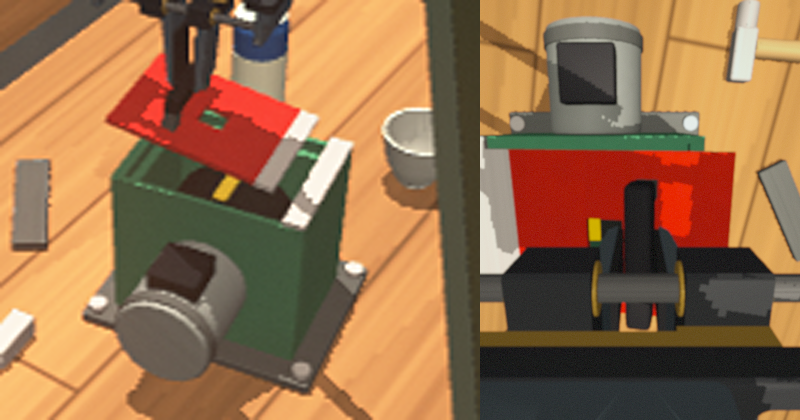

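The side crop shows the tilted cover above the recess: lip corners at (270,190) and (318,118), ledge top running from (285,222) to (353,145). In the wrist half the cover's +y edge runs from (510,150) to (735,153), and the housing's +y rim is just beyond it. Next I'll fit the pose.

```bash
python3 - <<'E'
from fit import *
import pickle
I=pickle.load(open("i6.pkl","rb"))
s=lambda u,v:np.array([235+u/3,120+v/3]); w=lambda u,v:np.array([u-355.,v])
obs=[("side",(-85,60,3),s(268,191)),("side",(-85,-60,3),s(318,121)),("side",(-67,60,6),s(247,177)),("side",(-67,-60,6),s(296,107)),("side",(85,60,6),s(107,118)),("side",(85,-60,6),s(158,55)),("side",(0,0,6),s(214,119)),("wrist",(85,60,6),w(735,153)),("wrist",(-67,60,6),w(510,150))]
x,r,l=fit(obs,[520,-190,230,7,10],I); o=(509.2,-193.8)
print(x.round(2),r.tolist(),"lip H",hous(l,o,9.9).round(1),"org H",hous(x[:3],o,9.9).round(1))
piv=np.array([551.5,-184,266.9+4])
for t in(5,7,9,11):
    M=R.from_euler("ZY",[9.9,-t],degrees=True).as_matrix(); q=piv-M@[30,2,41]
    print(t,hous(q+M@[-85,0,3],o,9.9).round(1),*[(proj(c,q+M@np.array(p,float),I[c])[0]-z).round(1).tolist() for c,p,z in obs])
def W(p):
    c,d=np.cos(np.radians(9.9)),np.sin(np.radians(9.9)); return [o[0]+p[0]*c-p[1]*d,o[1]+p[0]*d+p[1]*c,p[2]]
for p,z in(((-76,68.5,189),(285,222)),((-98,68.5,189),(305,228)),((-76,-68.5,189),(335,140)),((-98,-68.5,189),(353,145)),((98,68.5,182),(112,178))):
    print("ledge",proj("side",[W(p)],I["side"])[0]-s(*z))
print("motor-side rim wrist", proj("wrist",[W((98,68.5,182)),W((-98,68.5,182)),W((-98,68.5,189))],I["wrist"])+[355,0])
E
```

```text
[ 531.12 -190.42  219.32    7.62    9.63] [[1.0, -0.8], [-0.2, -1.5], [2.1, 0.6], [1.6, 0.2], [-1.0, 0.3], [0.5, -0.6], [-0.4, -0.9], [-0.3, -0.1], [0.8, -0.4]] lip H [-62.5  -0.  211. ] org H [ 22.2  -0.4 219.3]
5 [-67.9   0.4 223. ] [3.2, -3.6] [1.7, -4.4] [4.1, -2.0] [3.4, -2.5] [0.3, -0.3] [1.6, -1.3] [1.1, -2.6] [-5.7, -1.5] [-14.2, 0.1]
7 [-66.2   0.4 219.2] [2.5, -2.7] [1.1, -3.4] [3.5, -1.2] [2.8, -1.7] [-0.1, -1.0] [1.2, -2.0] [0.7, -2.5] [-3.1, -1.3] [-9.7, -0.3]
9 [-64.3   0.4 215.4] [1.7, -1.8] [0.3, -2.5] [2.9, -0.4] [2.1, -1.0] [-0.4, -1.7] [1.0, -2.6] [0.2, -2.4] [-0.6, -1.0] [-5.3, -0.6]
11 [-62.3   0.4 211.7] [1.0, -0.9] [-0.4, -1.6] [2.2, 0.3] [1.5, -0.2] [-0.7, -2.4] [0.7, -3.3] [-0.2, -2.2] [1.9, -0.7] [-0.9, -0.9]
ledge [-1.53688613 -1.68982005]
ledge [-0.56934666 -1.45561072]
ledge [-1.23088127 -2.17846537]
ledge [-0.05391089 -1.93516241]
ledge [-0.97894443 -1.84087697]
motor-side rim wrist [[705.26307579 135.5164529 ]
 [459.88008896 135.62298718]
 [454.9232362  135.8739248 ]]
```

Lip is at housing about (−64, 0.3, 215), tilt 8–9°. I'll lower it to just above the side strips, then feel for contact.

>>> {"op": "servo_tool", "data": {
  "rows": [
    [0,0,0.01,0,0],
    [0,0,0.03,0,0],
    [0,0,0.06,0,0],
    [0,0,0.09,0,0],
    [0,0,0.12,0,0],
    [0,0,0.145,0,0],
    [0,0,0.165,0,0],
    [0,0,0.175,0,0],
    [0,0,0.175,0,0],
    [0,0,0.175,0,0]
  ]
}}

```text
time_s: 16.13
ee_pos: [551.6, -184.3, 232.0]
ee_rot: [180.0, 0.0, 99.9]
force: [-0.3, -0.8, -3.8]
gripper_width: 16.6
gripper_force: 6.0
```

>>> {"op": "servo_tool", "data": {
  "rows": [
    [0,0,0.005,0,0],
    [0,0,0.01,0,0],
    [0,0,0.015,0,0],
    [0,0,0.015,0,0],
    [0,0,0.015,0,0]
  ]
}}

```text
time_s: 16.55
ee_pos: [551.5, -184.3, 229.0]
ee_rot: [180.0, 0.0, 99.9]
force: [0.1, 0.5, -4.2]
gripper_width: 16.9
gripper_force: 6.0
```

>>> {"op": "servo_tool", "data": {
  "rows": [
    [0,0,0.005,0,0],
    [0,0,0.01,0,0],
    [0,0,0.01,0,0],
    [0,0,0.01,0,0]
  ]
}}

```text
time_s: 16.88
ee_pos: [551.5, -184.3, 226.9]
ee_rot: [-180.0, 0.0, 99.9]
force: [-0.3, -0.4, -3.1]
gripper_width: 16.4
gripper_force: 5.9
```

>>> {"op": "servo_tool", "data": {
  "rows": [
    [0,0,0.005,0,0],
    [0,0,0.01,0,0],
    [0,0,0.01,0,0],
    [0,0,0.01,0,0]
  ]
}}

```text
time_s: 17.22
ee_pos: [551.6, -184.3, 225.0]
ee_rot: [180.0, 0.0, 99.9]
force: [1.0, 0.7, -3.7]
gripper_width: 16.7
gripper_force: 5.7
```

>>> {"op": "servo_tool", "data": {
  "rows": [
    [0,0,0.005,0,0],
    [0,0,0.01,0,0],
    [0,0,0.01,0,0],
    [0,0,0.01,0,0]
  ]
}}

```text
time_s: 17.55
ee_pos: [551.4, -184.3, 222.9]
ee_rot: [-180.0, 0.0, 99.9]
force: [-0.4, 0.7, -3.0]
gripper_width: 16.7
gripper_force: 5.8
```

```bash
python3 - <<'E'
from h import *
import pickle
s=state();print(s["ee_pos"].round(1),s["force"].round(1),s["torque"].round(3),s["gripper_width"],s["time_s"])
pickle.dump({n:vision.camera_info(n) for n in("side","wrist","top")},open("i7.pkl","wb"))
a=vision.grab_frame("side")[:,:,::-1]; b=vision.grab_frame("wrist")[:,:,::-1]
a=cv2.resize(a[120:260,235:395],(480,420),interpolation=cv2.INTER_CUBIC)
cv2.imwrite("pics/c7.png",np.hstack([a,b[:,125:445]]))
E
```

```text
[ 551.4 -184.3  222.9] [-0.4  0.7 -3. ] [ 0.034 -0.191 -0.016] 16.72201936339104 17.55
```

View pics/c7.png

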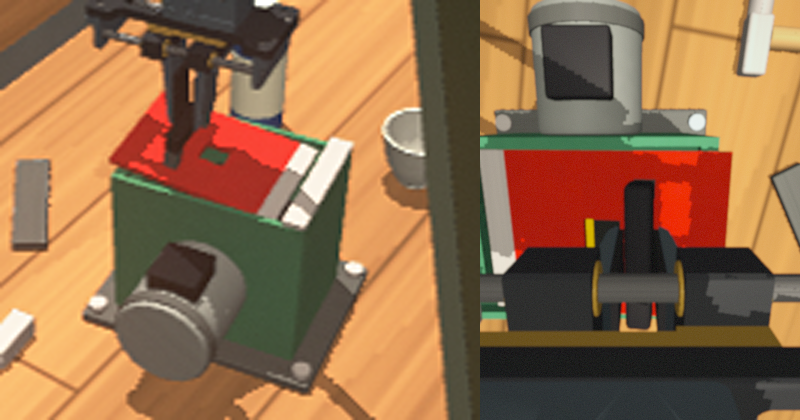

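The lip end has dropped into the recess, just in front of the ledge with a small gap; side crop: lip −y corner at (320,157), boundary at (303,145), free corners at (110,162) and (160,95). I'll fit with the side camera's bias removed.

```bash
python3 - <<'E'
from fit import *
import pickle
I=pickle.load(open("i7.pkl","rb")); o=(509.2,-193.8)
s=lambda u,v:np.array([235+u/3-.9,120+v/3-1.8]); w=lambda u,v:np.array([u-355.,v])
obs=[("side",(-85,-60,6),s(320,156)),("side",(-67,-60,6),s(303,145)),("side",(85,60,6),s(110,162)),("side",(85,-60,6),s(160,95)),("side",(0,0,6),s(214,156)),("wrist",(85,60,6),w(731,153)),("wrist",(-67,60,6),w(505,150))]
x,r,l=fit(obs,[520,-190,190,7,10],I)
print(x.round(2),r.tolist(),"lip H",hous(l,o,9.9).round(1))
piv=np.array([551.4,-184.3,222.9+4])
for t in(5,7,9,11):
    M=R.from_euler("ZY",[9.9,-t],degrees=True).as_matrix(); q=piv-M@[30,2,41]
    print(t,hous(q+M@[-85,0,3],o,9.9).round(1),*[(proj(c,q+M@np.array(p,float),I[c])[0]-z).round(1).tolist() for c,p,z in obs])
E
```

```text
[ 528.6  -191.21  177.26    6.36    9.72] [[0.0, -1.0], [0.0, 0.6], [0.2, -0.0], [1.5, 0.2], [1.0, 0.5], [0.3, -0.2], [0.0, 0.2]] lip H [-65.3  -0.5 170.8]
5 [-6.80e+01  1.00e-01  1.79e+02] [1.0, -2.8] [0.9, -1.2] [0.8, -0.7] [1.9, -0.6] [1.7, -0.8] [-1.6, -1.6] [-9.2, -0.0]
7 [-6.630e+01  1.000e-01  1.752e+02] [0.3, -1.9] [0.3, -0.4] [0.5, -1.4] [1.6, -1.2] [1.3, -0.7] [1.0, -1.3] [-4.8, -0.4]
9 [-6.440e+01  1.000e-01  1.714e+02] [-0.3, -1.1] [-0.3, 0.3] [0.1, -2.0] [1.3, -1.9] [0.8, -0.6] [3.5, -1.1] [-0.3, -0.7]
11 [-6.240e+01  1.000e-01  1.677e+02] [-1.0, -0.2] [-0.9, 1.0] [-0.2, -2.7] [1.1, -2.5] [0.4, -0.5] [6.0, -0.8] [4.1, -1.0]
```

>>> {"op": "servo_tool", "data": {
  "rows": [
    [0,-0.006,0,0,0],
    [0,-0.012,0,0,0],
    [0,-0.02,0,0,0],
    [0,-0.028,0,0,0],
    [0,-0.036,0,0,0],
    [0,-0.044,0,0,0],
    [0,-0.05,0,0,0],
    [0,-0.056,0,0,0],
    [0,-0.06,0,0,0],
    [0,-0.06,0,0,0]
  ]
}}

```text
time_s: 18.48
ee_pos: [539.4, -186.4, 223.0]
ee_rot: [-180.0, 0.0, 99.9]
force: [-0.1, -0.1, -2.3]
gripper_width: 16.5
gripper_force: 5.8
```

>>> {"op": "servo_tool", "data": {
  "rows": [
    [0,-0.005,0,0,0],
    [0,-0.01,0,0,0],
    [0,-0.015,0,0,0],
    [0,-0.02,0,0,0],
    [0,-0.02,0,0,0]
  ]
}}

```text
time_s: 18.9
ee_pos: [535.5, -187.1, 222.9]
ee_rot: [-180.0, 0.0, 99.9]
force: [0.1, 0.3, -3.2]
gripper_width: 16.3
gripper_force: 5.8
```

>>> {"op": "servo_tool", "data": {
  "rows": [
    [0,-0.005,0,0,0],
    [0,-0.01,0,0,0],
    [0,-0.015,0,0,0],
    [0,-0.02,0,0,0],
    [0,-0.02,0,0,0],
    [0,-0.02,0,0,0]
  ]
}}

```text
time_s: 19.4
ee_pos: [531.5, -187.8, 222.9]
ee_rot: [-180.0, 0.0, 99.9]
force: [0.3, 0.1, -3.4]
gripper_width: 16.7
gripper_force: 5.8
```

>>> {"op": "servo_tool", "data": {
  "rows": [
    [0,-0.005,0,0,0],
    [0,-0.01,0,0,0],
    [0,-0.01,0,0,0],
    [0,-0.01,0,0,0]
  ]
}}

```text
time_s: 19.73
ee_pos: [529.7, -188.1, 222.9]
ee_rot: [-180.0, 0.0, 99.9]
force: [0.4, -0.8, -4.2]
gripper_width: 16.4
gripper_force: 5.8
```

```bash
python3 - <<'E'
from h import *
import pickle
s=state();print(s["ee_pos"].round(1),s["force"].round(1),s["torque"].round(3),s["gripper_width"],s["time_s"])
pickle.dump({n:vision.camera_info(n) for n in("side","wrist","top")},open("i8.pkl","wb"))
a=vision.grab_frame("side")[:,:,::-1]; b=vision.grab_frame("wrist")[:,:,::-1]
a=cv2.resize(a[120:260,235:395],(480,420),interpolation=cv2.INTER_CUBIC)
cv2.imwrite("pics/c8.png",np.hstack([a,b[:,125:445]]))
E
```

```text
[ 529.7 -188.1  222.9] [ 0.4 -0.8 -4.2] [-0.033 -0.139 -0.004] 16.35284192906332 19.7333
```

View pics/c8.png

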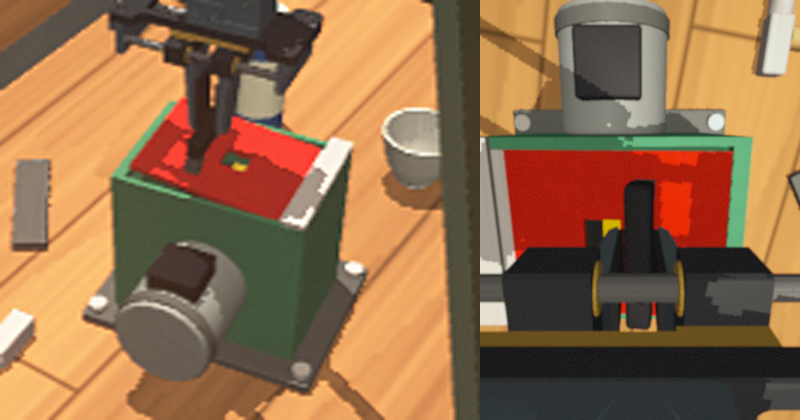

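The lip is under the ledge, the free edge clears the far stop, and the yellow mark shows through the hole at side-crop (238,166). Now I'll swing it down.

>>> {"op": "servo_tool", "data": {
  "rows": [
    [0,0.002,0.005,0,0],
    [0,0.004,0.01,0,0],
    [0,0.006,0.015,0,0],
    [0,0.008,0.02,0,0],
    [0,0.01,0.025,0,0],
    [0,0.012,0.03,0,0],
    [0,0.014,0.035,0,0],
    [0,0.016,0.04,0,0],
    [0,0.016,0.04,0,0]
  ]
}}

```text
time_s: 20.58
ee_pos: [532.9, -187.5, 214.7]
ee_rot: [-180.0, -0.0, 99.9]
force: [0.9, -0.4, -1.7]
gripper_width: 15.9
gripper_force: 5.9
```

>>> {"op": "servo_tool", "data": {
  "rows": [
    [0,0.002,0.005,0,0],
    [0,0.004,0.01,0,0],
    [0,0.006,0.015,0,0],
    [0,0.008,0.02,0,0],
    [0,0.01,0.025,0,0],
    [0,0.012,0.03,0,0],
    [0,0.012,0.03,0,0]
  ]
}}

```text
time_s: 21.17
ee_pos: [534.8, -187.2, 210.2]
ee_rot: [-180.0, 0.0, 99.9]
force: [-2.0, 0.4, 5.1]
gripper_width: 16.1
gripper_force: 6.0
```

>>> {"op": "servo_tool", "data": {
  "rows": [
    [0,0.002,0.005,0,0],
    [0,0.003,0.01,0,0],
    [0,0.003,0.01,0,0],
    [0,0.003,0.01,0,0]
  ]
}}

```text
time_s: 21.5
ee_pos: [534.9, -187.5, 208.7]
ee_rot: [-179.9, 0.1, 99.9]
force: [-4.9, 0.4, 7.2]
gripper_width: 15.8
gripper_force: 6.0
```

```bash
python3 - <<'E'
from h import *
import pickle
s=state();print(s["ee_pos"].round(1),s["force"].round(1),s["torque"].round(3),s["gripper_width"],s["time_s"])
pickle.dump({n:vision.camera_info(n) for n in("side","wrist","top")},open("i9.pkl","wb"))
a=vision.grab_frame("side")[:,:,::-1]; b=vision.grab_frame("wrist")[:,:,::-1]
a=cv2.resize(a[120:260,235:395],(480,420),interpolation=cv2.INTER_CUBIC)
cv2.imwrite("pics/c9.png",np.hstack([a,b[:,125:445]]))
E
```

```text
[ 534.9 -187.5  208.7] [-4.9  0.4  7.2] [-0.076  0.811  0.033] 15.813324085967928 21.5
```

View pics/c9.png

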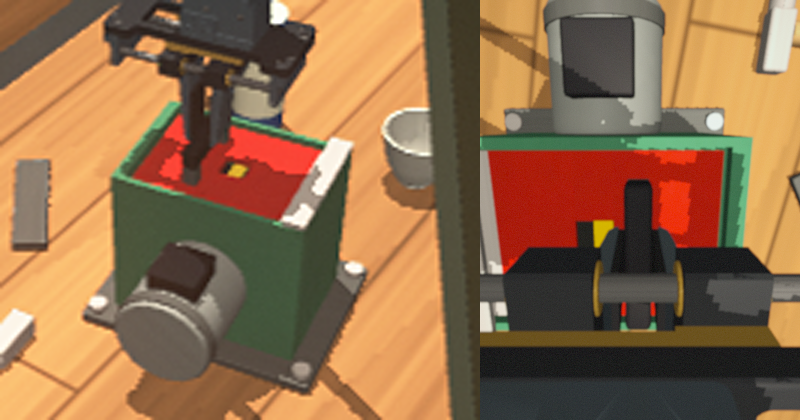

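```bash
python3 - <<'E'
from h import *
import pickle
I=pickle.load(open("i9.pkl","rb")); o=(509.2,-193.8)
im=vision.grab_frame("wrist")[:,:,::-1]; h=cv2.cvtColor(im,cv2.COLOR_BGR2HSV).astype(int)
red=((h[...,0]<6)|(h[...,0]>174))&(h[...,1]>150)&(h[...,2]>60)
for y in(153,160,180,200,220,235):
    x=np.where(red[y])[0]; print(y,x.min(),x.max(),hous(ray("wrist",[[x.min(),y],[x.max(),y]],176,I["wrist"]),o,9.9)[:,:2].round(1).tolist())
for c in(180,220,340):
    y=np.where(red[:,c])[0].min(); print(c,y,hous(ray("wrist",[[c,y]],176,I["wrist"]),o,9.9).round(1))
# stop inner edge / rim at z182
print(im[180,345:400].tolist()[::3])
print("rim far inner/outer z182 col",proj("wrist",[[509.2+x*.985-.172*y,-193.8+x*.172+.985*y,182] for x,y in((86,20),(98,20),(86,62.5),(0,62.5),(-76,20))],I["wrist"]).round(0).tolist())
E
```

```text
153 133 367 [[-69.6, 58.3], [81.3, 58.3]]
160 134 367 [[-69.5, 53.8], [81.7, 53.8]]
180 137 366 [[-69.1, 40.7], [81.9, 40.7]]
200 139 364 [[-69.4, 27.2], [81.5, 27.2]]
220 142 363 [[-69.1, 13.2], [81.8, 13.2]]
235 144 361 [[-69.0, 2.3], [81.1, 2.3]]
180 151 [[-39.1  59.6 176. ]]
220 151 [[-13.4  59.6 176. ]]
340 151 [[ 63.9  59.5 176. ]]
[[14, 29, 174], [13, 27, 173], [17, 28, 173], [11, 31, 173], [4, 24, 173], [6, 25, 172], [3, 21, 172], [45, 64, 156], [74, 108, 57], [37, 58, 31], [64, 93, 47], [77, 116, 63], [83, 117, 66], [79, 115, 62], [126, 177, 99], [133, 186, 107], [128, 186, 158], [99, 181, 237], [98, 180, 236]]
rim far inner/outer z182 col [[372.0, 213.0], [391.0, 213.0], [377.0, 147.0], [239.0, 147.0], [126.0, 213.0]]
```

The cover measures lip at about −87.3 and y about −0.4, and it is nearly flat. I'll press slightly more, then release slowly and retreat.

>>> {"op": "servo_tool", "data": {
  "rows": [
    [0,-0.004,0.005,0,0],
    [0,-0.006,0.008,0,0],
    [0,-0.006,0.01,0,0],
    [0,-0.006,0.01,0,0]
  ]
}}

```text
time_s: 21.98
ee_pos: [534.9, -187.7, 207.2]
ee_rot: [179.9, 0.1, 99.9]
force: [-3.5, 0.4, 7.7]
gripper_width: 15.5
gripper_force: 6.0
```

>>> {"op": "servo_tool", "data": {
  "rows": [
    [0,0,0,0,0.25],
    [0,0,0,0,0.3],
    [0,0,0,0,0.4],
    [0,0,0,0,0.4],
    [0,0,0,0,0.4],
    [0,0,-0.03,0,0.4],
    [0,0,-0.1,0,0.4],
    [0,0,-0.2,0,0.4],
    [0,0,-0.3,0,0.4],
    [0,0,-0.4,0,0.4],
    [0,0,-0.4,0,0.4]
  ]
}}

```text
time_s: 22.9
ee_pos: [536.7, -187.9, 289.6]
ee_rot: [179.6, 0.3, 99.9]
force: [0.8, -0.3, 0.5]
gripper_width: 36.3
gripper_force: 0.0
```

>>> {"op": "servo_tool", "data": {
  "rows": [
    [-0.2,0,0,0,0],
    [-0.4,0,0,0,0],
    [-0.4,0,0,0,0],
    [-0.4,0,0,0,0],
    [-0.4,0,0,0,0]
  ]
}}

```text
time_s: 23.32
ee_pos: [548.1, -265.6, 284.1]
ee_rot: [-179.9, -0.1, 99.9]
force: [0.1, -0.4, -0.5]
gripper_width: 5.9
gripper_force: 0.0
```

```bash
python3 - <<'E'
from h import *
s=state();print(s["ee_pos"].round(1),s["force"].round(1),s["gripper_width"],s["time_s"]); o=(509.2,-193.8)
i=vision.camera_info("wrist"); a=vision.grab_frame("side")[:,:,::-1]; im=vision.grab_frame("wrist")[:,:,::-1]
a=cv2.resize(a[120:260,235:395],(480,420),interpolation=cv2.INTER_CUBIC)
cv2.imwrite("pics/c10.png",np.hstack([a,im[:,125:445]]))
h=cv2.cvtColor(im,cv2.COLOR_BGR2HSV).astype(int)
red=big(((h[...,0]<6)|(h[...,0]>174))&(h[...,1]>150)&(h[...,2]>60))
ys=np.where(red.any(1))[0]
for y in np.linspace(ys.min()+3,ys.max()-3,6).astype(int):
    x=np.where(red[y])[0]; print(y,x.min(),x.max(),hous(ray("wrist",[[x.min(),y],[x.max(),y]],176,i),o,9.9)[:,:2].round(1).tolist())
for c in(180,220,340):
    y=np.where(red[:,c])[0]; print(c,y.min(),hous(ray("wrist",[[c,y.min()],[c,y.max()]],176,i),o,9.9)[:,:2].round(1).tolist())
E
```

```text
[ 548.1 -265.6  284.1] [ 0.1 -0.4 -0.5] 5.86674087032992 23.3167
49 165 350 [[-69.3, 56.9], [81.4, 56.7]]
76 168 348 [[-68.8, 36.5], [80.8, 36.3]]
104 170 346 [[-69.2, 14.3], [80.3, 14.2]]
131 173 346 [[-68.7, -7.9], [81.4, -8.1]]
159 175 344 [[-69.2, -32.0], [80.9, -32.1]]
187 178 343 [[-68.7, -57.2], [81.2, -57.4]]
180 47 [[-57.0, 58.4], [-67.0, -59.1]]
220 47 [[-24.4, 58.3], [-30.6, -59.1]]
340 47 [[73.2, 58.2], [78.6, -59.2]]
```

View pics/c10.png

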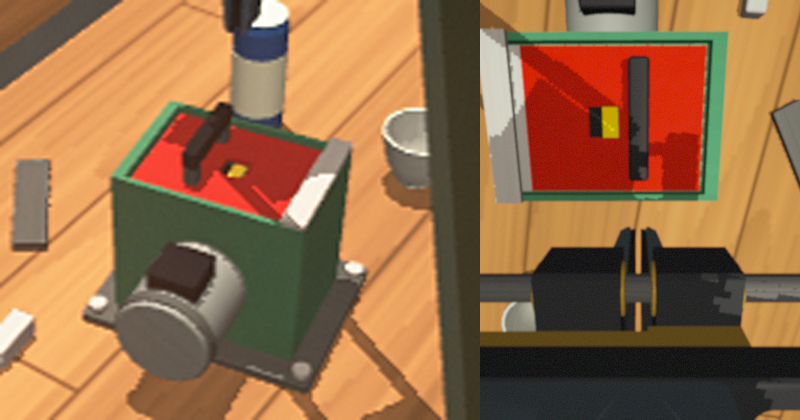

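```bash
python3 - <<'E'
from h import *
o=(509.2,-193.8)
i=vision.camera_info("wrist"); im=vision.grab_frame("wrist")[:,:,::-1]; print(hous(i["T"][:3,3],o,9.9))
h=cv2.cvtColor(im,cv2.COLOR_BGR2HSV).astype(int)
m=(h[...,0]>22)&(h[...,0]<35)&(h[...,1]>180)&(h[...,2]>110); m[:90]=0;m[150:]=0;m[:,:220]=0;m[:,280:]=0
k=np.argwhere(m); print(k.min(0),k.max(0)); y=k[:,0].mean()
print(hous(ray("wrist",[[k[:,1].min(),y],[k[:,1].max()+1,y]],158,i),o,9.9))
print("hole px at z176 for hx -15.5,10.5", proj("wrist",[[o[0]+x*.985,o[1]+x*.172,176] for x in(-15.5,10.5)],i))
print(state()["time_s"],state()["force"])
E
```

```text
[ 27.05952801  -3.84652319 456.33312099]
[107 246] [137 263]
[[ -6.98125305   0.27745429 158.        ]
 [  9.56305655   0.28316154 158.        ]]
hole px at z176 for hx -15.5,10.5 [[233.76214146 122.07122955]
 [263.86197113 122.07924585]]
23.4667 [ 0.40102895  0.1379295  -1.18086894]
```

```bash
python3 -c "
from workcell import job_done
print(job_done())"
```

```text
the job is handed in; nothing more can be done
None
```

I handed the job in at about 23.5 s: the wheel's yellow mark is at the top (within about 2 mm) and shows in the cover's hole. The red cover was hooked at a tilt, swung down and lies flat in its recess with the gripper clear. No verdict came back at hand-in, so these are my own camera measurements.

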